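Refit the drain-pump filter by feel

TASK

The cleaned drain-pump filter stands in the rinsing tray: put it back into the bore of the pump module, turning it gently until its notch finds the hidden key and it drops fully home with its flange flat on the deck, without ever forcing it (never push it harder than about 40 N). Then slide the latch fully closed over the flange and let go, leaving everything else on the counter where it is.

Things in the scene. Friction and masses are not known exactly. Their poses are not given: they have to be found in the camera images.
- filter: White drain-pump filter, loose, 0.15 to 0.31 kg, upright in the tray. Origin: centre of its underside; z up its axis. From below: round skirt 52 mm across, 30 mm tall; flange 72 mm across, 5 mm thick (30 to 35 mm up); square grip stem on top. Its x axis points to the notch. Home in the bore: flange flat on the deck, underside 30 mm below the deck.
- filter_grip (a point): Middle of the top of the filter's grip stem, on its axis, 77 mm above its underside. The stem is 22 x 22 mm, sides along the filter's x and y, and 42 mm tall down to the flange.
- filter_notch (a point): Foot of the filter's only notch, 26 mm out on its +x side: an open groove 9 mm wide and 7 mm deep, the whole height of the skirt (the flange is not notched). A small raised bar on top of the flange, 17 to 33 mm out, points the same way.
- tray: Square steel rinsing tray, fixed, 150 x 150 mm, floor 4 mm thick, rim 10 mm high. Origin: centre of its underside.
- module: Grey drain-pump module, a fixed block; its top, the deck, is 48 mm up. Origin: on the counter under the bore's axis. In its frame the block spans x -65 to 65, y -60 to 150 mm, with a 40 mm motor stub out to y = -105 and stubs on its x sides out to 85 mm. The slide latch is on the +y half.
- bore (a point): Centre of the bore's mouth, on the deck (48 mm up), axes as the module's. Bore 56 mm across, 36 mm deep, 1.5 to 2 mm play round the skirt. In it is one fixed upright key rib, 6 mm wide, 8 mm inward from the wall, top 12 mm below the deck. Its direction is not measured: from the bore's axis it lies anywhere within 0.8 rad (46 degrees) either side of the module's +x axis.
- bore_key (a point): Point on the bore's axis, 12 mm below the deck, level with the top of the key rib. Here the skirt lands on the rib, flange 18 mm above the deck. Turned under a light push of a few N, with its notch (filter's +x) towards the rib within about 3 degrees, the filter is free to go down 18 mm more, to home. It is not held by a spring or catch.
- latch (a joint): Slide latch, m: 0 open (as found), 0.030 fully closed at its stop, overlapping the flange by 12 mm. Slides along the module's -y, towards the bore, takes about 2.5 N, stays where left. Its tongue, 40 mm wide, 8 to 14 mm above the deck, clears the flange of a filter that is home and is blocked by one that is not. Guide rails beside it: 15 mm high, 60 mm over both.
- latch_post (a point): Centre of the top of the latch's black finger post, 95 mm above the counter: a bar 16 mm (module x) by 24 mm (module y), standing 34 mm up from the latch; its centre is 80 mm from the bore's axis when open, 50 mm when closed. Pinch it across the 16 mm, or push it.
- screwdriver: Bystander: screwdriver lying on the counter, about 200 mm long.
- detergent: Bystander: white detergent bottle, 72 mm across, 190 mm tall. Origin: centre of its underside.
- softener: Bystander: blue softener bottle, 64 mm across, 160 mm tall. Origin: centre of its underside.
- brush: Bystander: cleaning brush lying on the counter, about 200 mm long.
- cup: Bystander: white mug, 76 mm across, 85 mm tall. Origin: centre of its underside.
- wrench: Bystander: steel wrench lying flat.
- gasket: Bystander: black rubber gasket ring, 68 mm across, 6 mm thick, flat on the counter. Origin: centre of its underside.
Not all that is in view belongs to the job. Leave any green look-alike of the filter alone.

How it is judged (in metres and radians):
On the way:
1. the filter is fully home in the bore while the latch is still open (z of filter in the frame of bore below -0.0265 m and horizontal distance between filter and bore below 0.005 m and angle between filter's own z axis and vertical below 0.08 rad and value of joint latch below 0.01 m), for 0.2 s.
At the end, for the whole second after the job is handed in: The filter is home in the bore (underside at least 26.5 mm below the deck, centred within 5 mm, upright within 0.08 rad) and at rest, the latch is closed over it (joint above 0.026 m), and the robot has let go (z of filter in the frame of bore below -0.0265 m and horizontal distance between filter and bore below 0.005 m and angle between filter's own z axis and vertical below 0.08 rad and value of joint latch above 0.026 m and linear speed of filter below 0.02 m/s); the robot touches nothing.
It fails at once if the filter is forced against the module with more than 45 N (contact force between filter and module above 45 N).
It fails at once if a bystander is moved by more than 30 mm (distance of any of screwdriver, detergent, softener, brush, cup, wrench, gasket from where it was at the start of the episode above 0.03 m).
It also fails if it takes over 72 s, if anything falls off the work surface, if the arm or the gripper's body presses on something with over 40 N, if the wrist force passes 120 N, or if a joint passes its speed limit or range.

ROBOT

A 6-joint arm with a two-finger parallel gripper is mounted at the origin on the work surface. World frame = base frame: x ahead of the robot, y to its left, z up, the work surface at z = 0. Lengths are in m, angles in degrees, forces in N, time in s.
With the tool pointing down it reaches from about 0.35 to 0.875 m from the base axis. Payload 4.2 kg.
Tool frame: the origin (TCP) lies midway between the tips of the shut fingers; the grasp point (between the pads) lies 19 mm behind it (r.pinch_z is the distance from the TCP to the grasp point, in m); z points along the fingers, y is the line along which they close (so a half turn about z gives the same grasp; the last joint's range is limited). The gripper opens to 87 mm and grips with 3 to 60 N. Pads are 19 mm wide; open, the fingers measure 117 mm over their backs; the gripper's body (75 mm by 190 mm) begins 51 mm behind the grasp point.
Start: joints at [91.307, 22.042, 0.453, 0, -68.411, -14.817], TCP at [0.146, 0.608, 0.183] pointing down, gripper open.
Joint ranges: [-179.83, 179.83], [-69.29, 118.12], [-61.27, 80.66], [-181.25, 117.63], [-171.15, -9.14], [-177.46, 177.46]. Speed limits (degrees/s): [159.86, 159.86, 180, 180, 180, 180].

INTERFACE

Orientations are given as a 3x3 rotation matrix whose columns are the frame's x, y, z axes.
In Python, from station import r, imaging, models gives the robot as it stands. The module is installed in compiled form; this text tells all that it offers.
- The arm moves only by the tool apply_moves, never from a script. Its argument "moves" is a list of rows, each a list of 2 entries, a list of its own where there are three numbers: the shift along the tool's x, y, z in m, then the turn about the tool's z in degrees. A call has 1 to 5 rows; each row shifts and turns the commanded pose from where the row before left it, along the tool's axes as they then stand; what a row does not reach is not made up. A row lasts 1/12 s, in which the tool goes at most 41.7 mm and 7.16 degrees, less where a joint would pass 70% of its speed; a pose out of reach is approached as far as the arm can. A call is refused whole if a number of a shift passes 0.0417 or a number of a turn 7.16, either way. A call with a gripper value outside its range is refused whole. "hand" is the finger opening in m, from 0 to 0.087, set as the call begins (left out, the last holds). The fingers move at their own pace and stop on an object; the grip force is fixed at half the most. Time passes only in rows, so rows that do not move let the fingers close. It gives the time, the measured TCP pose, the force, the opening and the grip force at its end, in the units of the state.
- r.sense(): the state, without advancing time (a new reading comes with each control period).
- imaging.capture(name): name is "scene" or "top" or "wrist"; returns a dict with "frame" (384x512x3 uint8, blue, green, red), "intrinsics" (3x3 intrinsics, pixels), "eye" and "orientation" of the camera in the world. Camera axes: x right, y down, z forward; pixel columns grow to the right and rows downward; lengths in m; the calibration is good to about 2 mm. A picture is of the moment at which its call begins. There is no depth.
- r.finish_job(): hands the job in; it is judged then, once.
Trained networks look in a picture, given as the dict that the camera call returned (one of the last four; its "shot" number tells which), for a name from the list of things; names that differ only in an ending like _2 or _b are one class to them, and where a whole thing is asked for, a point or a joint stands for the part that bears it (a point fixed in the world has none). Each returns a list of dicts, best first, with "confidence" (0 to 1); they miss things now and then, are a little off and sometimes report something else, mostly with a low value. They report only what shows in the picture. A call takes as long as a camera call. They do not tell look-alikes from the thing itself.
- models.cut_out(picture, target): "region" (384x512 bool, what is visible of it) and "extent" ([left, top, width, height] as shares, 0 to 1, of the picture: columns of its width, rows of its height, round what is visible of it).
- models.place_of(picture, target): "at" ([column, row] as shares, 0 to 1, of the picture: columns of its width, rows of its height: a listed point, or the origin of a listed thing).
The state is a dict: "time_s": time; "joints": joint angles; "joint_velocities": joint speeds; "effort": joint torques, N m; "tcp_pos": TCP position; "ee_rot": TCP orientation; "wrist_force": force on the tool from outside, world axes, zero at the start; "moment": the same for the moment, N m; "gripper_width": opening from 0.0 (shut) to 1.0 (fully open); "gripper_force": force on a finger pad.
Only numpy, scipy, OpenCV 4.12 (cv2) and the standard library are available. Lean on these libraries where they do the work, as an engineer would, in place of code of your own. Each camera call takes 0.05 s, during which the arm holds its last target. There are 200 camera calls.

## Working session

There is one attempt and no reset: what is moved stays moved. The work goes in short steps, Python scripts to look and compute and a tool call to move; the robot and the scene stay as the last step left them, time stands still between calls to the robot, and variables do not carry over. Pictures are saved under pics/ and viewed, at most 10 in all, crops included, and the job is handed in when it is done.

Besides the shell and the picture viewer there is one more tool, called as name([rows], argument=value, ...), one row to a line, values as JSON. apply_moves: Moves the arm, as the interface text tells. Its arguments: {"type":"object","properties":{"moves":{"type":"array"},"hand":{"type":"number"}},"required":["moves"]}

```bash
mkdir -p pics
cat > h.py <<'E'
import numpy as np, cv2
from station import r, imaging, models
def ray(c,at):
    K=np.array(c["intrinsics"]);R=np.array(c["orientation"]);e=np.array(c["eye"])
    d=R@np.linalg.inv(K)@np.array([at[0]*512,at[1]*384,1.]);return e,d
def onz(c,at,z):
    e,d=ray(c,at);return e+d*(z-e[2])/d[2]
def proj(c,p):
    K=np.array(c["intrinsics"]);R=np.array(c["orientation"]);q=K@(R.T@(np.array(p)-np.array(c["eye"])));return q[:2]/q[2]
Z=dict(filter=.004,filter_grip=.081,filter_notch=.004,tray=0,module=0,bore=.048,bore_key=.036,latch_post=.095,detergent=0,softener=0,cup=0,gasket=0)
def find(c,names):
    for n in names:
        for m in models.place_of(c,n)[:3]:
            print(n,round(m["confidence"],2),np.round(np.array(m["at"])*[512,384],1),np.round(onz(c,m["at"],Z.get(n,0.01)),4))
E
python3 - <<'E'
from h import *
s=r.sense();print({k:np.round(v,3).tolist() for k,v in s.items()},r.pinch_z)
ims=[]
for n in ("scene","top"):
    c=imaging.capture(n);print(n,np.round(c["eye"],3),s["time_s"])
    find(c,list(Z)+["screwdriver","brush","wrench"] if n=="top" else list(Z))
    cv2.imwrite(f"pics/{n}.png",c["frame"]);
E
```

```text
{'time_s': 0.0, 'joints': [91.307, 22.092, 0.381, -0.029, -68.412, -14.816], 'joint_velocities': [0.013, 0.106, -0.076, 0.133, 0.052, 0.09], 'effort': [0.001, -39.067, 18.74, 4.22, 0.011, -0.0], 'tcp_pos': [0.146, 0.607, 0.182], 'ee_rot': [[0.972, -0.234, -0.0], [-0.234, -0.972, -0.002], [0.0, 0.002, -1.0]], 'wrist_force': [-0.779, 0.03, 0.948], 'moment': [0.036, -0.011, 0.047], 'gripper_force': 0.0, 'gripper_width': 1.002} 0.0187
scene [ 1.072 -0.672  1.025] 0.0
filter 0.9 [202.9 251.5] [ 0.5533 -0.2576  0.004 ]
filter 0.66 [149.9 242.3] [ 0.403  -0.3301  0.004 ]
filter 0.66 [229.6 205.7] [ 0.5054 -0.0751  0.004 ]
filter_grip 0.92 [231.3 189.8] [ 0.512 -0.068  0.081]
filter_grip 0.7 [198.8 240.9] [ 0.5598 -0.2698  0.081 ]
filter_grip 0.65 [143.7 230.4] [ 0.4091 -0.3384  0.081 ]
filter_notch 0.85 [145.1 247.2] [ 0.4044 -0.351   0.004 ]
filter_notch 0.83 [235.9 206.1] [ 0.5228 -0.064   0.004 ]
filter_notch 0.8 [202.4 262.4] [ 0.5772 -0.2863  0.004 ]
tray 0.66 [207.7 252.6] [ 0.5654 -0.2502  0.    ]
tray 0.33 [296.6 122.1] [0.445  0.4125 0.    ]
tray 0.28 [329.6 210.3] [0.7742 0.1074 0
[... 1389 characters left out ...]
4 243.9] [ 0.484  -0.4085  0.036 ]
bore_key 0.29 [ 97.4 232.8] [0.502  0.3379 0.036 ]
latch_post 0.9 [ 97.2 229.6] [0.5069 0.3153 0.095 ]
latch_post 0.6 [185.7 140.6] [0.7477 0.1005 0.095 ]
detergent 0.87 [189.  140.4] [0.7792 0.1074 0.    ]
softener 0.93 [239.  145.2] [ 0.7672 -0.0404  0.    ]
cup 0.69 [337.9 163.8] [ 0.7159 -0.3308  0.    ]
cup 0.4 [323.3 213.6] [ 0.5687 -0.2847  0.    ]
gasket 0.59 [211.1 268.8] [0.41   0.0299 0.    ]
screwdriver 0.63 [219.6 201.3] [0.5978 0.0112 0.01  ]
screwdriver 0.19 [ 99.3 229. ] [0.514  0.3441 0.01  ]
brush 0.96 [376.5 242.4] [ 0.4894 -0.4295  0.01  ]
brush 0.55 [324.8 215.2] [ 0.5632 -0.2867  0.01  ]
wrench 0.76 [114.6 148.3] [0.748  0.3203 0.01  ]
```

```bash
python3 -c "
import cv2
a=cv2.imread('pics/top.png');cv2.imwrite('pics/top_b.png',cv2.resize(a,(800,600)))"
```

```text
(no output)
```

View pics/top_b.png

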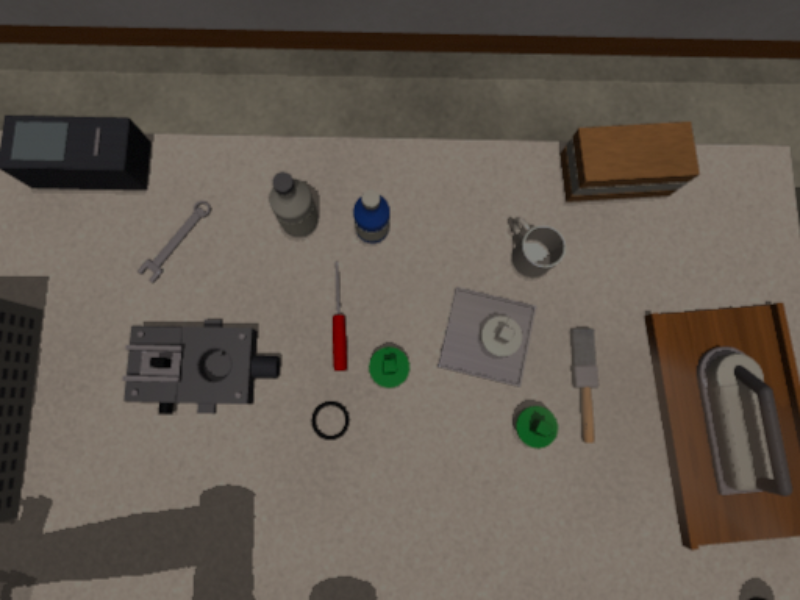

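The top view shows the white filter in the tray at about (502,335) in the 800x600 picture, with two green look-alikes at (389,366) and (536,426). The module is at (200,362), with its latch on the left, towards world +y. Next I'll move above the filter.

apply_moves([
  [[0.024, 0.03, -0.003], 0],
  [[0.024, 0.03, -0.003], 0],
  [[0.024, 0.03, -0.003], 0],
  [[0.024, 0.03, -0.003], 0],
  [[0.024, 0.03, -0.003], 0],
], hand=0.087)

```text
time_s: 1.87
tcp_pos: [0.2281, 0.4321, 0.1984]
ee_rot: [[0.972, -0.233, 0.0], [-0.233, -0.972, 0.0], [0.0, -0.0, -1.0]]
wrist_force: [2.0, 0.6, 0.4]
gripper_width: 0.997
gripper_force: 0.0
```

apply_moves([
  [[0.024, 0.03, -0.003], 0],
  [[0.024, 0.03, -0.003], 0],
  [[0.024, 0.03, -0.003], 0],
  [[0.024, 0.03, -0.003], 0],
  [[0.024, 0.03, -0.003], 0],
])

```text
time_s: 2.28
tcp_pos: [0.3096, 0.2582, 0.2138]
ee_rot: [[0.973, -0.233, 0.001], [-0.233, -0.973, 0.001], [0.0, -0.001, -1.0]]
wrist_force: [0.5, -0.4, 0.0]
gripper_width: 1.003
gripper_force: 0.0
```

apply_moves([
  [[0.024, 0.03, -0.003], 0],
  [[0.024, 0.03, -0.003], 0],
  [[0.024, 0.03, -0.003], 0],
  [[0.024, 0.03, -0.003], 0],
  [[0.024, 0.03, -0.003], 0],
])

```text
time_s: 2.7
tcp_pos: [0.3913, 0.0842, 0.229]
ee_rot: [[0.972, -0.233, 0.001], [-0.233, -0.972, 0.001], [0.001, -0.001, -1.0]]
wrist_force: [0.3, 0.2, -0.3]
gripper_width: 0.999
gripper_force: 0.0
```

apply_moves([
  [[0.024, 0.03, -0.003], 0],
  [[0.024, 0.03, -0.003], 0],
  [[0.024, 0.03, -0.003], 0],
  [[0.024, 0.03, -0.003], 0],
  [[0.024, 0.03, -0.003], 0],
])

```text
time_s: 3.12
tcp_pos: [0.473, -0.0899, 0.2438]
ee_rot: [[0.972, -0.234, 0.001], [-0.234, -0.972, 0.0], [0.001, -0.0, -1.0]]
wrist_force: [0.9, 1.0, 0.4]
gripper_width: 1.0
gripper_force: 0.0
```

apply_moves([
  [[0.024, 0.03, -0.003], 0],
  [[0.024, 0.03, -0.003], 0],
  [[0.024, 0.03, -0.003], 0],
  [[0.024, 0.03, -0.003], 0],
  [[0, 0, 0], 0],
])

```text
time_s: 3.53
tcp_pos: [0.5399, -0.2321, 0.2542]
ee_rot: [[0.971, -0.239, -0.0], [-0.239, -0.971, -0.002], [0.0, 0.002, -1.0]]
wrist_force: [0.0, -0.3, -0.4]
gripper_width: 1.003
gripper_force: 0.0
```

Run:
```python
from h import *
s=r.sense();print(s["time_s"],s["tcp_pos"],np.round(s["ee_rot"],3).tolist())
c=imaging.capture("wrist");print(c["eye"],np.round(c["orientation"],2).tolist())
find(c,["filter","filter_grip","filter_notch","tray"])
cv2.imwrite("pics/w1.png",c["frame"])
```

```text
3.5333 [ 0.53989842 -0.23214876  0.25419053] [[0.971, -0.239, -0.0], [-0.239, -0.971, -0.002], [0.0, 0.002, -1.0]]
[ 0.61862723 -0.2507633   0.4570511 ] [[-0.24, -0.93, -0.29], [-0.97, 0.23, 0.07], [0.0, 0.29, -0.96]]
filter 0.95 [161.3 199.6] [ 0.5082 -0.0781  0.004 ]
filter 0.86 [274.6 138.3] [ 0.5582 -0.27    0.004 ]
filter 0.83 [331.6 219.9] [ 0.411 -0.33   0.004]
filter_grip 0.96 [280.3 146.2] [ 0.5575 -0.2715  0.081 ]
filter_grip 0.73 [144.9 220. ] [ 0.5052 -0.0773  0.081 ]
filter_grip 0.64 [341.6 242.7] [ 0.4103 -0.3241  0.081 ]
filter_notch 0.98 [151.7 189.1] [ 0.5279 -0.0693  0.004 ]
filter_notch 0.85 [276.8 116.9] [ 0.5873 -0.2797  0.004 ]
tray 0.6 [258.7 136.1] [ 0.5665 -0.2481  0.    ]
```

View pics/w1.png

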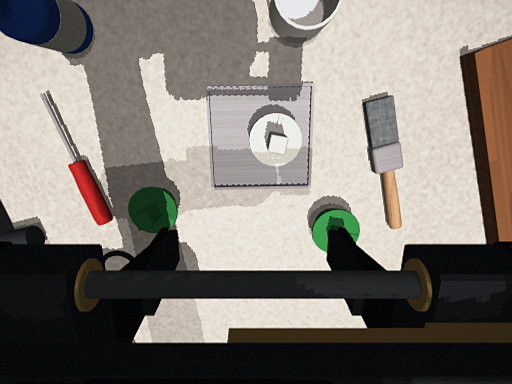

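The filter in the tray is at (277,140) px with its stem top at (278,146), and the notch estimate points up in the picture, roughly world +x. I'll zoom in to check the bar and the stem yaw.

Run:
```python
from h import *
c=imaging.capture("wrist")
a=c["frame"][95:185,220:340].astype(float)
a=np.clip((a/255)**1.8*255,0,255).astype('uint8')
cv2.imwrite("pics/w1c.png",cv2.resize(a,(800,600),interpolation=cv2.INTER_CUBIC))
f=np.array([.5575,-.271])
print("bar px by yaw",[(y,np.round(proj(c,[f[0]+.025*np.cos(np.radians(y)),f[1]+.025*np.sin(np.radians(y)),.041])).tolist()) for y in(-110,-65,-20,25,70,160)])
```

```text
bar px by yaw [(-110, [300.0, 141.0]), (-65, [297.0, 127.0]), (-20, [284.0, 120.0]), (25, [270.0, 124.0]), (70, [263.0, 137.0]), (160, [279.0, 157.0])]
```

View pics/w1c.png

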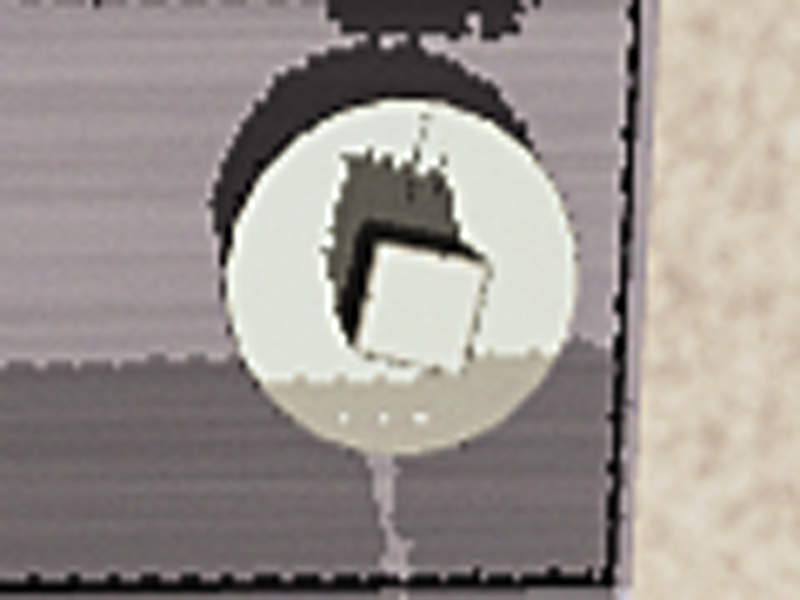

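Run:
```python
from h import *
c=imaging.capture("wrist");s=r.sense();print(np.round(s["joints"],1))
P=[onz(c,[(220+x*.15)/512,(95+y*.15)/384],.081)[:2] for x,y in((380,243),(490,262),(465,372),(357,350))]
P=np.array(P);print(P.mean(0))
for i in range(4):
    d=P[(i+1)%4]-P[i];print(np.linalg.norm(d),np.degrees(np.arctan2(d[1],d[0])))
b=[onz(c,[(220+x*.15)/512,(95+y*.15)/384],.041)[:2] for x,y in((425,120),(412,190))]
d=b[0]-b[1];print("bar",b,np.degrees(np.arctan2(d[1],d[0])))
fl=onz(c,[(220+402*.15)/512,(95+277*.15)/384],.039);print("flange",fl)
R=s["ee_rot"];t=np.array([*P.mean(0),0])-s["tcp_pos"];print("tool shift",R.T@t)
```

```text
[ -6.9  15.6   1.4  -0.  -75.8  83.5]
[ 0.56047639 -0.26987998]
0.020455994260910965 -113.05148350808689
0.020509639636472784 155.74409957198318
0.02052762341962233 65.09734912309005
0.019848096766882862 -24.471944955019968
bar [array([ 0.59054318, -0.28047325]), array([ 0.57788149, -0.27519071])] -22.646246609380807
flange [ 0.56124199 -0.2698123   0.039     ]
tool shift [0.03234761 0.0375304  0.25583913]
```

apply_moves([
  [[0.016, 0.0188, 0], 0],
  [[0.0163, 0.0188, 0], 0],
  [[0, 0, 0.03], 5],
  [[0, 0, 0.03], 5],
  [[0, 0, 0.04], 0],
])

```text
time_s: 4.3
tcp_pos: [0.5623, -0.271, 0.1572]
ee_rot: [[0.916, -0.4, 0.007], [-0.4, -0.916, -0.002], [0.007, -0.001, -1.0]]
wrist_force: [0.9, 0.5, -0.2]
gripper_width: 1.0
gripper_force: 0.0
```

apply_moves([
  [[0, 0, 0.04], 0],
  [[0, 0, 0.03], 0],
  [[0, 0, 0], 0],
])

```text
time_s: 4.55
tcp_pos: [0.5553, -0.2682, 0.0785]
ee_rot: [[0.917, -0.399, -0.013], [-0.399, -0.917, 0.005], [-0.014, 0.001, -1.0]]
wrist_force: [-1.3, 0.6, -1.0]
gripper_width: 1.002
gripper_force: 0.0
```

Run:
```python
from h import *
s=r.sense();print(s["tcp_pos"],np.round(s["ee_rot"],3).tolist())
c=imaging.capture("wrist")
find(c,["filter","filter_grip","filter_notch"])
cv2.imwrite("pics/w2.png",c["frame"])
```

```text
[ 0.55526078 -0.26822122  0.07850309] [[0.917, -0.399, -0.013], [-0.399, -0.917, 0.005], [-0.014, 0.001, -1.0]]
filter 0.86 [252.5 186.6] [ 0.557  -0.2686  0.004 ]
filter 0.65 [433.2 196.4] [ 0.4794 -0.4223  0.004 ]
filter_grip 0.64 [250.9 213.9] [ 0.5602 -0.2687  0.081 ]
```

View pics/w2.png

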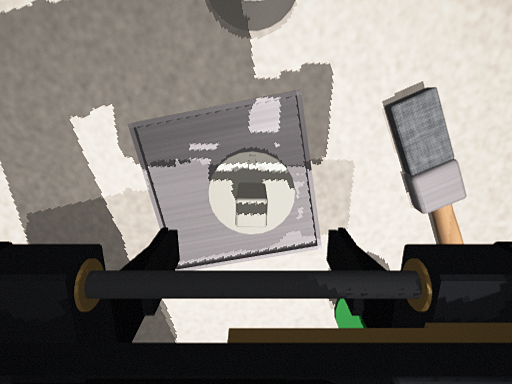

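The stem at (251,205) px is centred between the fingers and square to them. I'll descend and grip.

apply_moves([
  [[0, 0, 0.02], 0],
  [[0, 0, 0.018], 0],
  [[0, 0, 0], 0],
  [[0, 0, 0], 0],
])

```text
time_s: 5.08
tcp_pos: [0.5615, -0.2713, 0.0491]
ee_rot: [[0.917, -0.398, 0.002], [-0.398, -0.917, -0.001], [0.002, 0.0, -1.0]]
wrist_force: [-0.1, -0.8, 0.1]
gripper_width: 1.0
gripper_force: 0.0
```

apply_moves([
  [[0, 0, 0], 0],
  [[0, 0, 0], 0],
  [[0, 0, 0], 0],
  [[0, 0, 0], 0],
  [[0, 0, 0], 0],
], hand=0.01)

```text
time_s: 5.5
tcp_pos: [0.5608, -0.2712, 0.0479]
ee_rot: [[0.917, -0.399, 0.001], [-0.399, -0.917, -0.0], [0.001, -0.0, -1.0]]
wrist_force: [1.2, -0.1, 0.3]
gripper_width: 0.707
gripper_force: 0.0
```

apply_moves([
  [[0, 0, 0], 0],
  [[0, 0, 0], 0],
  [[0, 0, 0], 0],
])

```text
time_s: 5.75
tcp_pos: [0.5604, -0.2711, 0.0472]
ee_rot: [[0.917, -0.399, -0.0], [-0.399, -0.917, -0.0], [-0.0, 0.0, -1.0]]
wrist_force: [0.6, 0.2, 0.8]
gripper_width: 0.478
gripper_force: 0.0
```

apply_moves([
  [[0, 0, 0], 0],
  [[0, 0, 0], 0],
  [[0, 0, 0], 0],
  [[0, 0, 0], 0],
  [[0, 0, 0], 0],
])

```text
time_s: 6.17
tcp_pos: [0.5605, -0.271, 0.0472]
ee_rot: [[0.917, -0.399, -0.0], [-0.399, -0.917, 0.0], [-0.0, -0.0, -1.0]]
wrist_force: [0.5, -0.4, 0.4]
gripper_width: 0.142
gripper_force: 0.0
```

apply_moves([
  [[0, 0, 0], 0],
  [[0, 0, 0], 0],
])

```text
time_s: 6.33
tcp_pos: [0.5604, -0.271, 0.0472]
ee_rot: [[0.917, -0.399, -0.0], [-0.399, -0.917, 0.0], [-0.0, 0.0, -1.0]]
wrist_force: [0.6, 0.2, 0.7]
gripper_width: 0.121
gripper_force: 0.0
```

Run:
```python
from h import *
c=imaging.capture("wrist");find(c,["filter_grip","filter"])
c2=imaging.capture("scene");find(c2,["filter_grip","filter"])
b=cv2.resize(c2["frame"][200:296,150:278],(512,384))
cv2.imwrite("pics/w3.png",cv2.resize(np.vstack([c["frame"],b]),None,fx=.75,fy=.75))
```

```text
filter_grip 0.89 [247.8 241.9] [ 0.5603 -0.2674  0.081 ]
filter 0.68 [ 93.7 325.3] [ 0.5047 -0.0785  0.004 ]
filter 0.57 [252.6 203.3] [ 0.5577 -0.2695  0.004 ]
filter_grip 0.63 [198.7 240.1] [ 0.5578 -0.2681  0.081 ]
filter_grip 0.63 [144.5 230.7] [ 0.4116 -0.3378  0.081 ]
filter_grip 0.53 [230. 189.] [ 0.5065 -0.0679  0.081 ]
filter 0.92 [204.5 253.8] [ 0.5625 -0.2607  0.004 ]
filter 0.86 [150.3 245.1] [ 0.4115 -0.3364  0.004 ]
filter 0.82 [227.2 205.1] [ 0.4975 -0.0779  0.004 ]
```

View pics/w3.png

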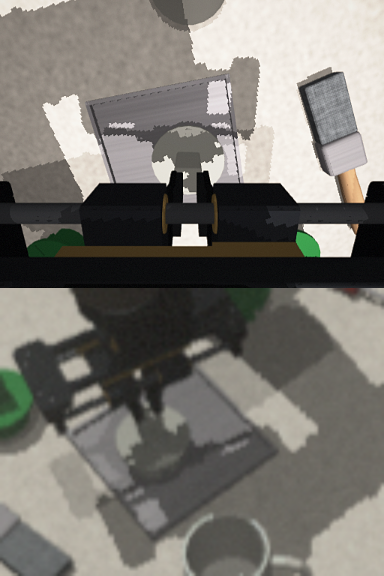

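The fingers appear closed at about (188,200), but the opening reading is below the stem's width. A closer crop should settle it.

Run:
```python
from h import *
s=r.sense();print(s["gripper_width"],s["gripper_force"])
c=imaging.capture("wrist")
for z in(.047,.066,.081,.1): print(z,[np.round(proj(c,np.array(s["tcp_pos"])*[1,1,0]+[0,0,z]+np.array(s["ee_rot"])[:,1]*d),0) for d in(-.011,0,.011)])
a=c["frame"][150:294,160:352];a=np.clip((a/255.)**.6*255,0,255).astype('uint8')
cv2.imwrite("pics/w4.png",cv2.resize(a,(800,600),interpolation=cv2.INTER_CUBIC))
```

```text
0.11365053115982592 0.0
0.047 [array([238., 219.]), array([253., 219.]), array([269., 219.])]
0.066 [array([236., 229.]), array([253., 229.]), array([270., 229.])]
0.081 [array([235., 239.]), array([253., 239.]), array([271., 239.])]
0.1 [array([233., 255.]), array([253., 255.]), array([273., 255.])]
```

View pics/w4.png

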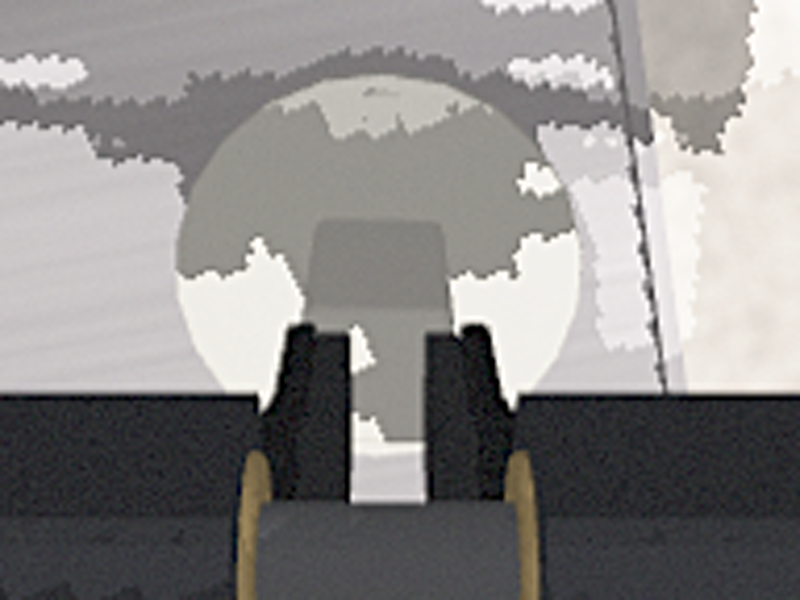

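apply_moves([
  [[0, 0, 0], 0],
  [[0, 0, 0], 0],
  [[0, 0, 0], 0],
  [[0, 0, 0], 0],
  [[0, 0, 0], 0],
], hand=0.05)

```text
time_s: 7.1
tcp_pos: [0.5605, -0.2711, 0.0473]
ee_rot: [[0.917, -0.399, 0.0], [-0.399, -0.917, -0.0], [0.0, 0.0, -1.0]]
wrist_force: [0.8, -0.3, -0.4]
gripper_width: 0.407
gripper_force: 0.0
```

Run:
```python
from h import *
s=r.sense();print(s["gripper_width"],s["tcp_pos"])
c=imaging.capture("wrist");R=np.array(s["ee_rot"]);t=np.array(s["tcp_pos"])
a=c["frame"].copy()
for h,col in((0,(0,0,255)),(.02,(0,200,0)),(.04,(255,0,0))):
    for sg in(-1,1):
        for x in(-.0095,.0095):
            p=proj(c,t+R@[x,sg*s["gripper_width"]*.0435,-h]);cv2.circle(a,tuple(int(round(v)) for v in p),2,col,-1)
c2=imaging.capture("scene");b=c2["frame"].copy()
for h,col in((0,(0,0,255)),(.02,(0,200,0)),(.04,(255,0,0))):
    for sg in(-1,1):
        p=proj(c2,t+R@[0,sg*s["gripper_width"]*.0435,-h]);cv2.circle(b,tuple(int(round(v)) for v in p),0,col,-1)
a=cv2.resize(a[150:294,130:382],(700,400));b=cv2.resize(b[210:270,165:235],(233,200))
o=np.zeros((600,700,3),'uint8');o[:400]=np.clip((a/255.)**.6*255,0,255);o[400:,:233]=np.clip((b/255.)**.6*255,0,255)
cv2.imwrite("pics/w5.png",o)
```

```text
0.40725049971806665 [ 0.56046042 -0.27106711  0.04726038]
```

View pics/w5.png

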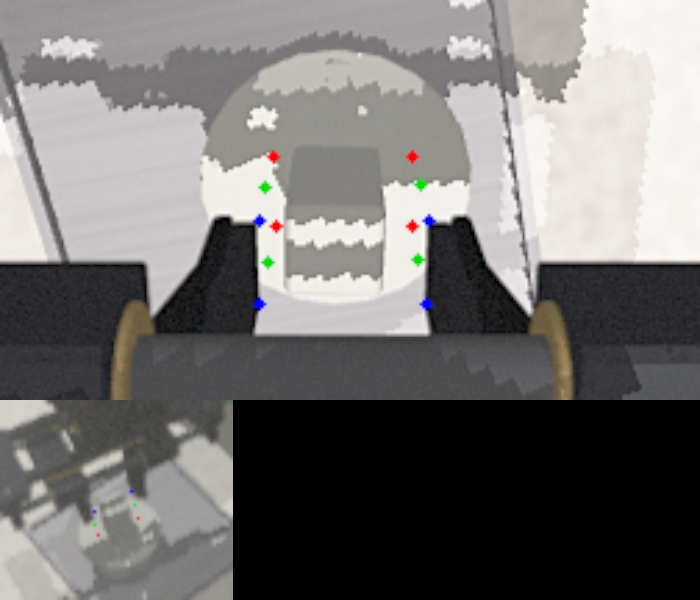

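The overlay shows the real fingertips about 40 mm behind the reported TCP (blue dots, at (259,220) and (429,220)). The fingers were therefore still above the stem. I'll go about 38 mm lower, watching the force.

apply_moves([
  [[0, 0, 0.015], 0],
  [[0, 0, 0.015], 0],
  [[0, 0, 0], 0],
  [[0, 0, 0], 0],
  [[0, 0, 0], 0],
])

```text
time_s: 7.62
tcp_pos: [0.561, -0.2713, 0.0179]
ee_rot: [[0.917, -0.399, 0.001], [-0.399, -0.917, -0.001], [0.001, 0.0, -1.0]]
wrist_force: [-0.3, 0.3, -0.2]
gripper_width: 0.566
gripper_force: 0.0
```

apply_moves([
  [[0, 0, 0.004], 0],
  [[0, 0, 0], 0],
  [[0, 0, 0.003], 0],
  [[0, 0, 0], 0],
  [[0, 0, 0], 0],
])

```text
time_s: 8.03
tcp_pos: [0.5604, -0.271, 0.0102]
ee_rot: [[0.917, -0.399, -0.0], [-0.399, -0.917, 0.0], [-0.0, 0.0, -1.0]]
wrist_force: [0.2, -1.0, -0.3]
gripper_width: 0.571
gripper_force: 0.0
```

apply_moves([
  [[0, 0, 0], 0],
  [[0, 0, 0], 0],
  [[0, 0, 0], 0],
  [[0, 0, 0], 0],
  [[0, 0, 0], 0],
], hand=0.005)

```text
time_s: 8.45
tcp_pos: [0.5605, -0.271, 0.0103]
ee_rot: [[0.917, -0.399, 0.0], [-0.399, -0.917, 0.0], [0.0, -0.0, -1.0]]
wrist_force: [-0.1, 2.0, 1.2]
gripper_width: 0.281
gripper_force: 1.2
```

apply_moves([
  [[0, 0, 0], 0],
  [[0, 0, 0], 0],
  [[0, 0, 0], 0],
  [[0, 0, 0], 0],
])

```text
time_s: 8.78
tcp_pos: [0.5606, -0.2709, 0.0102]
ee_rot: [[0.917, -0.399, 0.0], [-0.399, -0.917, 0.0], [0.0, -0.0, -1.0]]
wrist_force: [0.2, 0.9, 0.7]
gripper_width: 0.253
gripper_force: 29.9
```

The stem is gripped at 22 mm and 30 N. I'll lift it and carry it to a spot short of the bore for a close look.

apply_moves([
  [[0, 0, -0.015], 0],
  [[0, 0, -0.03], 0],
  [[0, 0, -0.035], 0],
  [[0, 0, -0.035], 0],
  [[0, 0, -0.03], 0],
])

```text
time_s: 9.2
tcp_pos: [0.56, -0.2711, 0.1568]
ee_rot: [[0.917, -0.399, -0.0], [-0.399, -0.917, -0.0], [-0.0, 0.0, -1.0]]
wrist_force: [0.8, 0.1, -2.0]
gripper_width: 0.249
gripper_force: 29.9
```

apply_moves([
  [[-0.015, -0.018, 0], 0],
  [[-0.024, -0.0285, 0], 0],
  [[-0.024, -0.0285, 0], 0],
  [[-0.024, -0.0285, 0], 0],
  [[-0.024, -0.0285, 0], 0],
])

```text
time_s: 9.62
tcp_pos: [0.5096, -0.1046, 0.1543]
ee_rot: [[0.916, -0.4, -0.002], [-0.4, -0.916, 0.0], [-0.002, 0.001, -1.0]]
wrist_force: [1.8, 0.3, -2.6]
gripper_width: 0.247
gripper_force: 29.9
```

apply_moves([
  [[-0.024, -0.0285, 0], 0],
  [[-0.024, -0.0285, 0], 0],
  [[-0.024, -0.0285, 0], 0],
  [[-0.024, -0.0285, 0], 0],
  [[-0.024, -0.0285, 0], 0],
])

```text
time_s: 10.03
tcp_pos: [0.4565, 0.0739, 0.1547]
ee_rot: [[0.917, -0.399, -0.001], [-0.399, -0.917, -0.0], [-0.001, 0.001, -1.0]]
wrist_force: [1.2, 0.4, -2.8]
gripper_width: 0.251
gripper_force: 29.9
```

apply_moves([
  [[-0.024, -0.0285, 0], 0],
  [[-0.024, -0.0285, 0], 0],
  [[-0.024, -0.0285, 0], 0],
  [[-0.015, -0.018, 0], 0],
  [[0, 0, 0], 0],
])

```text
time_s: 10.45
tcp_pos: [0.4185, 0.2057, 0.1548]
ee_rot: [[0.919, -0.395, -0.0], [-0.395, -0.919, 0.001], [-0.0, -0.001, -1.0]]
wrist_force: [0.3, -0.6, -3.1]
gripper_width: 0.251
gripper_force: 29.9
```

apply_moves([
  [[0, 0, 0], 0],
  [[0, 0, 0], 0],
  [[0, 0, 0], 0],
])

```text
time_s: 10.7
tcp_pos: [0.4194, 0.2013, 0.1549]
ee_rot: [[0.916, -0.4, -0.001], [-0.4, -0.916, -0.001], [-0.001, 0.001, -1.0]]
wrist_force: [0.3, -0.3, -2.1]
gripper_width: 0.251
gripper_force: 29.9
```

Run:
```python
from h import *
s=r.sense();print(s["time_s"],s["tcp_pos"],s["gripper_force"],np.round(s["wrist_force"],2),np.round(s["joints"],1))
c=imaging.capture("wrist");find(c,["bore","bore_key","latch_post","module"])
s2=[imaging.capture("top")];find(s2[0],["bore","latch_post"])
print(np.round(proj(c,[.5,.229,.048])))
cv2.imwrite("pics/w6.png",cv2.resize(np.clip((c["frame"]/255.)**.7*255,0,255).astype('uint8'),(800,600)))
```

```text
10.7 [0.41940428 0.20132138 0.15485405] 29.906427085516043 [ 0.33 -0.35 -2.14] [ 45.7   7.9 -23.5  -0.  -58.7  20.7]
bore 0.81 [196.1 115.3] [0.5024 0.2258 0.048 ]
bore_key 0.77 [195.7 115.6] [0.5026 0.2285 0.036 ]
latch_post 0.69 [101.3 153.4] [0.5053 0.3064 0.095 ]
module 0.89 [201.3 115.8] [0.5008 0.2294 0.    ]
bore 0.92 [136.  234.8] [0.4977 0.2296 0.048 ]
latch_post 0.83 [101.5 233.4] [0.4975 0.3035 0.095 ]
latch_post 0.54 [121.6 266.3] [0.4162 0.2461 0.095 ]
[194. 119.]
```

View pics/w6.png

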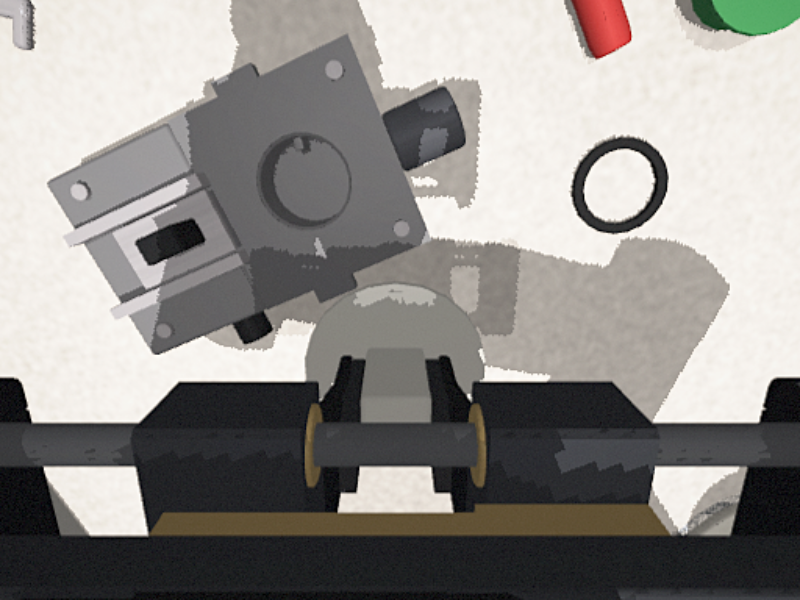

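The bore rim is centred at about (304,180), and the key rib shows at (299,145) near its far edge. The latch post is at (170,240). Next I'll compute the bore position and key direction.

Run:
```python
from h import *
s=r.sense();c=imaging.capture("wrist")
f=lambda x,y,z: onz(c,[x/800,y/600],z)[:2]
rim=np.array([f(*p,.048) for p in((257,180),(351,180),(304,132),(304,228))]);B=(rim[0]+rim[1]+rim[2]+rim[3])/4
print("rim",rim.round(4).tolist(),"B",B)
ang=lambda d:(np.degrees(np.arctan2(d[1],d[0])),np.linalg.norm(d))
for k in((299,145),(300,148),(298,142)): print("key",ang(f(*k,.036)-B))
# deck corners & bolts
print("edge x-side",ang(f(348,36,.048)-f(427,240,.048)))
print("bolts",ang(f(335,70,.048)-f(401,228,.048)))
# hi-res crop
cv2.imwrite("pics/w7.png",cv2.resize(c["frame"][75:160,150:240],(635,600),interpolation=cv2.INTER_CUBIC))
R=np.array(s["ee_rot"]);t=np.array(s["tcp_pos"]);print(np.degrees(np.arctan2(R[1,0],R[0,0])))
# held filter: flange top centre vs TCP
print("stem foot row etc", proj(c,t+R@[0,0,-.034])*800/512, proj(c,t+R@[.036,0,-.029])*800/512)
print("flange edges",[np.round(proj(c,t+R@[0,y,-.029])*800/512) for y in(-.036,.036)])
```

```text
rim [[0.5153, 0.2553], [0.4917, 0.2011], [0.529, 0.2154], [0.4766, 0.2418]] B [0.50313552 0.2283654 ]
key (np.float64(-12.615396714795878), np.float64(0.021963747812423846))
key (np.float64(-13.120712265500183), np.float64(0.020070588979305082))
key (np.float64(-12.19167409172406), np.float64(0.02385172373887262))
edge x-side (np.float64(-1.5177560098542384), np.float64(0.1281462142978044))
bolts (np.float64(-0.6659612913989494), np.float64(0.10101032607002954))
-23.54857051542812
stem foot row etc [395.65959411 374.41558163] [395.66474431 281.0349126 ]
flange edges [array([305., 369.]), array([486., 369.])]
```

View pics/w7.png

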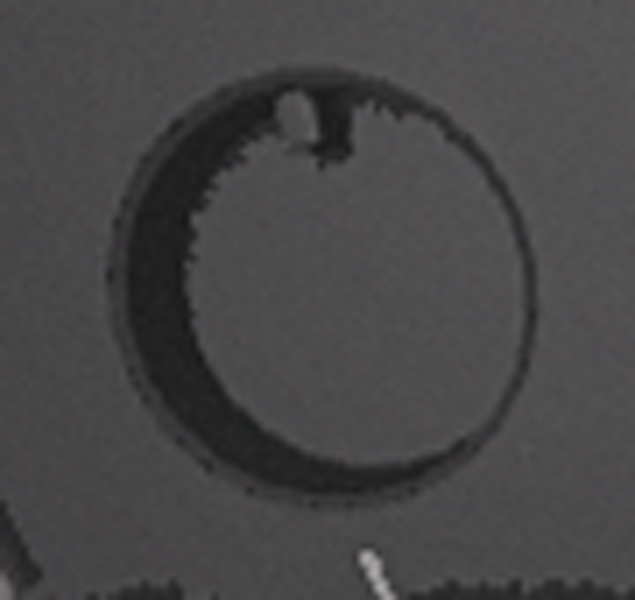

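The rib lies at about -12° world yaw and the bore is at about (0.5026, 0.2277). I'll move over it, turn to line up, and go down to just above the deck.

apply_moves([
  [[0.022, -0.0192, 0], 0],
  [[0.022, -0.0192, 0], 0],
  [[0.022, -0.0192, 0], 0],
  [[0, 0, 0.01], -5.8],
  [[0, 0, 0.02], -5.8],
])

```text
time_s: 11.57
tcp_pos: [0.5065, 0.2306, 0.1267]
ee_rot: [[0.979, -0.202, 0.005], [-0.202, -0.979, 0.003], [0.004, -0.004, -1.0]]
wrist_force: [-0.3, -1.0, -3.6]
gripper_width: 0.251
gripper_force: 30.0
```

apply_moves([
  [[0, 0, 0.025], 0],
  [[0, 0, 0.02], 0],
  [[0, 0, 0.013], 0],
  [[0, 0, 0], 0],
  [[0, 0, 0], 0],
])

```text
time_s: 11.98
tcp_pos: [0.5031, 0.2287, 0.0668]
ee_rot: [[0.979, -0.206, -0.001], [-0.206, -0.979, -0.001], [-0.001, 0.001, -1.0]]
wrist_force: [0.5, 0.9, -2.2]
gripper_width: 0.25
gripper_force: 30.0
```

apply_moves([
  [[0, 0, 0], 0],
  [[0, 0, 0], 0],
])

```text
time_s: 12.15
tcp_pos: [0.5041, 0.2297, 0.0687]
ee_rot: [[0.979, -0.206, 0.002], [-0.206, -0.979, 0.002], [0.002, -0.002, -1.0]]
wrist_force: [-0.4, 0.0, -2.3]
gripper_width: 0.251
gripper_force: 30.0
```

Run:
```python
from h import *
s=r.sense();R=np.array(s["ee_rot"]);t=np.array(s["tcp_pos"]);print(t,np.degrees(np.arctan2(R[1,0],R[0,0])),np.round(s["wrist_force"],2))
print("to go tool",R.T@(np.array([.5026,.2277,t[2]])-t))
for n in("wrist","top","scene"):
    c=imaging.capture(n);find(c,["bore","filter_grip","filter","latch_post"])
    if n=="wrist": w=c
a=w["frame"][110:300,150:350];cv2.imwrite("pics/w8.png",cv2.resize(np.clip((a/255.)**.6*255,0,255).astype('uint8'),(632,600)))
```

```text
[0.50414852 0.22966643 0.06870609] -11.890215873046227 [-0.44  0.02 -2.34]
to go tool [-1.11013746e-03  2.24328356e-03 -7.23295704e-06]
filter_grip 0.66 [250.9 276.4] [0.4664 0.2392 0.081 ]
filter 0.78 [250.4 219.1] [0.4793 0.2375 0.004 ]
filter_grip 0.93 [247.  231.1] [ 0.5102 -0.0672  0.081 ]
filter_grip 0.91 [349.2 274.3] [ 0.4047 -0.3297  0.081 ]
filter_grip 0.5 [124.5 232.1] [0.5025 0.2499 0.081 ]
filter 0.81 [339.7 271.1] [ 0.4093 -0.3259  0.004 ]
filter 0.6 [251.4 234.1] [ 0.5071 -0.0803  0.004 ]
filter 0.43 [133.5 232.4] [0.5065 0.2502 0.004 ]
latch_post 0.69 [311.6 216.2] [ 0.5503 -0.2334  0.095 ]
bore 0.64 [279.2 147.5] [0.5018 0.2085 0.048 ]
filter_grip 0.92 [143.7 230.5] [ 0.4094 -0.3387  0.081 ]
filter_grip 0.75 [286.  124.8] [0.4721 0.2912 0.081 ]
filter_grip 0.64 [225.5 190.3] [ 0.4988 -0.0805  0.081 ]
filter 0.91 [229.6 206.3] [ 0.5069 -0.077   0.004 ]
filter 0.78 [285.7 138.5] [0.4674 0.3034 0.004 ]
filter 0.74 [149.4 245.3] [ 0.4097 -0.3385  0.004 ]
latch_post 0.42 [294.3 123.5] [0.5006 0.3006 0.095 ]
```

View pics/w8.png

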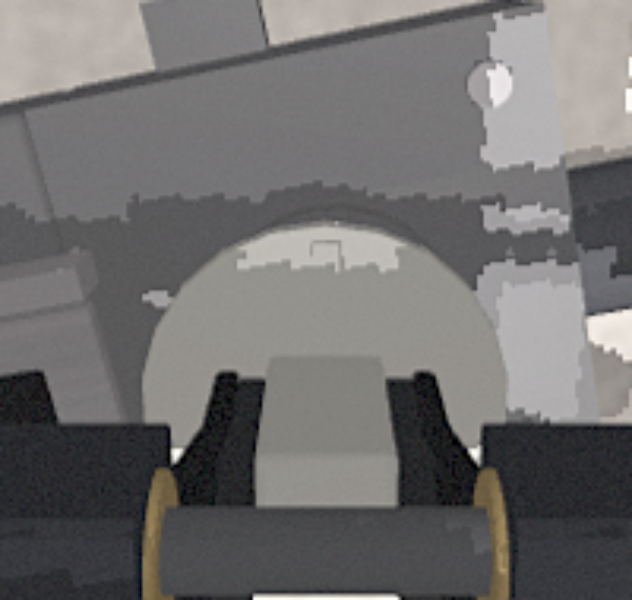

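The filter hangs level over the bore with its bar at (327,250), pointing at the far side as intended. This was the last picture I may view, so from here I'll go by force. I'll correct by about 2 mm and lower gently.

apply_moves([
  [[-0.001, 0.002, 0.004], 0],
  [[0, 0, 0.004], 0],
  [[0, 0, 0.003], 0],
  [[0, 0, 0], 0],
  [[0, 0, 0], 0],
])

```text
time_s: 13.32
tcp_pos: [0.5016, 0.227, 0.0558]
ee_rot: [[0.978, -0.206, -0.001], [-0.206, -0.978, -0.001], [-0.001, 0.001, -1.0]]
wrist_force: [-0.8, -0.1, -2.0]
gripper_width: 0.25
gripper_force: 30.0
```

apply_moves([
  [[0, 0, 0.002], 0],
  [[0, 0, 0], 0],
  [[0, 0, 0.002], 0],
  [[0, 0, 0], 0],
  [[0, 0, 0], 0],
])

```text
time_s: 13.73
tcp_pos: [0.5017, 0.2271, 0.0521]
ee_rot: [[0.978, -0.206, -0.0], [-0.206, -0.978, -0.0], [-0.0, 0.0, -1.0]]
wrist_force: [-0.3, 0.1, -2.6]
gripper_width: 0.251
gripper_force: 30.0
```

apply_moves([
  [[0, 0, 0.002], 0],
  [[0, 0, 0], 0],
  [[0, 0, 0.002], 0],
  [[0, 0, 0], 0],
  [[0, 0, 0], 0],
])

```text
time_s: 14.15
tcp_pos: [0.5016, 0.2271, 0.0481]
ee_rot: [[0.978, -0.206, -0.0], [-0.206, -0.978, -0.0], [-0.0, 0.0, -1.0]]
wrist_force: [0.6, -0.6, -2.3]
gripper_width: 0.248
gripper_force: 30.0
```

apply_moves([
  [[0, 0, 0.002], 0],
  [[0, 0, 0], 0],
  [[0, 0, 0.002], 0],
  [[0, 0, 0], 0],
  [[0, 0, 0], 0],
])

```text
time_s: 14.57
tcp_pos: [0.5017, 0.2271, 0.0441]
ee_rot: [[0.978, -0.206, -0.0], [-0.206, -0.978, -0.0], [-0.0, 0.0, -1.0]]
wrist_force: [-0.3, 0.7, -3.4]
gripper_width: 0.249
gripper_force: 30.0
```

apply_moves([
  [[0, 0, 0.001], 0],
  [[0, 0, 0], 0],
  [[0, 0, 0.001], 0],
  [[0, 0, 0], 0],
  [[0, 0, 0], 0],
])

```text
time_s: 14.98
tcp_pos: [0.5017, 0.2271, 0.0422]
ee_rot: [[0.978, -0.206, -0.0], [-0.206, -0.978, -0.0], [-0.0, 0.0, -1.0]]
wrist_force: [0.1, 0.5, -2.7]
gripper_width: 0.252
gripper_force: 30.0
```

apply_moves([
  [[0, 0, 0.001], 0],
  [[0, 0, 0], 0],
  [[0, 0, 0.001], 0],
  [[0, 0, 0], 0],
  [[0, 0, 0], 0],
])

```text
time_s: 15.4
tcp_pos: [0.5017, 0.2271, 0.0401]
ee_rot: [[0.978, -0.206, -0.0], [-0.206, -0.978, -0.0], [-0.0, 0.0, -1.0]]
wrist_force: [-0.8, 0.3, -2.5]
gripper_width: 0.248
gripper_force: 30.0
```

apply_moves([
  [[0, 0, 0.001], 0],
  [[0, 0, 0], 0],
  [[0, 0, 0.001], 0],
  [[0, 0, 0], 0],
  [[0, 0, 0], 0],
])

```text
time_s: 15.82
tcp_pos: [0.5017, 0.2271, 0.0382]
ee_rot: [[0.978, -0.206, -0.0], [-0.206, -0.978, -0.0], [-0.0, 0.0, -1.0]]
wrist_force: [0.3, 0.5, -2.1]
gripper_width: 0.253
gripper_force: 30.0
```

apply_moves([
  [[0, 0, 0.001], 0],
  [[0, 0, 0], 0],
  [[0, 0, 0.001], 0],
  [[0, 0, 0], 0],
  [[0, 0, 0], 0],
])

```text
time_s: 16.23
tcp_pos: [0.5017, 0.2271, 0.0362]
ee_rot: [[0.978, -0.206, -0.0], [-0.206, -0.978, -0.0], [-0.0, 0.0, -1.0]]
wrist_force: [0.1, 0.1, -2.4]
gripper_width: 0.255
gripper_force: 30.0
```

It has passed the rib top with no resistance, so the notch has found the key. I'll continue down to home.

apply_moves([
  [[0, 0, 0.0015], 0],
  [[0, 0, 0], 0],
  [[0, 0, 0.0015], 0],
  [[0, 0, 0], 0],
  [[0, 0, 0], 0],
])

```text
time_s: 16.65
tcp_pos: [0.5017, 0.2271, 0.0331]
ee_rot: [[0.978, -0.206, -0.0], [-0.206, -0.978, -0.0], [-0.0, 0.0, -1.0]]
wrist_force: [-0.8, 0.1, -2.5]
gripper_width: 0.258
gripper_force: 30.0
```

apply_moves([
  [[0, 0, 0.0015], 0],
  [[0, 0, 0], 0],
  [[0, 0, 0.0015], 0],
  [[0, 0, 0], 0],
  [[0, 0, 0], 0],
])

```text
time_s: 17.07
tcp_pos: [0.5017, 0.2271, 0.0301]
ee_rot: [[0.978, -0.206, -0.0], [-0.206, -0.978, -0.0], [-0.0, 0.0, -1.0]]
wrist_force: [-0.4, 0.4, -2.5]
gripper_width: 0.252
gripper_force: 30.0
```

apply_moves([
  [[0, 0, 0.001], 0],
  [[0, 0, 0], 0],
  [[0, 0, 0.001], 0],
  [[0, 0, 0], 0],
  [[0, 0, 0], 0],
])

```text
time_s: 17.48
tcp_pos: [0.5017, 0.2271, 0.0282]
ee_rot: [[0.978, -0.206, -0.0], [-0.206, -0.978, -0.0], [-0.0, 0.0, -1.0]]
wrist_force: [-0.2, -0.6, -3.1]
gripper_width: 0.25
gripper_force: 30.0
```

apply_moves([
  [[0, 0, 0.001], 0],
  [[0, 0, 0], 0],
  [[0, 0, 0.001], 0],
  [[0, 0, 0], 0],
  [[0, 0, 0], 0],
])

```text
time_s: 17.9
tcp_pos: [0.5017, 0.2271, 0.0262]
ee_rot: [[0.978, -0.206, -0.0], [-0.206, -0.978, -0.0], [-0.0, 0.0, -1.0]]
wrist_force: [0.2, 1.0, -3.1]
gripper_width: 0.25
gripper_force: 30.0
```

apply_moves([
  [[0, 0, 0.001], 0],
  [[0, 0, 0], 0],
  [[0, 0, 0], 0],
  [[0, 0, 0], 0],
  [[0, 0, 0], 0],
])

```text
time_s: 18.32
tcp_pos: [0.5018, 0.2272, 0.0253]
ee_rot: [[0.978, -0.206, 0.0], [-0.206, -0.978, 0.0], [0.0, -0.0, -1.0]]
wrist_force: [0.5, -0.1, -3.4]
gripper_width: 0.254
gripper_force: 30.0
```

apply_moves([
  [[0, 0, 0.0007], 0],
  [[0, 0, 0], 0],
  [[0, 0, 0], 0],
  [[0, 0, 0], 0],
])

```text
time_s: 18.65
tcp_pos: [0.5018, 0.2271, 0.0245]
ee_rot: [[0.978, -0.206, 0.0], [-0.206, -0.978, -0.0], [0.0, 0.0, -1.0]]
wrist_force: [-0.2, 0.1, -3.2]
gripper_width: 0.246
gripper_force: 30.0
```

apply_moves([
  [[0, 0, 0.0006], 0],
  [[0, 0, 0], 0],
  [[0, 0, 0], 0],
  [[0, 0, 0], 0],
])

```text
time_s: 18.98
tcp_pos: [0.5019, 0.2272, 0.0242]
ee_rot: [[0.978, -0.206, 0.0], [-0.206, -0.978, 0.0], [0.0, -0.0, -1.0]]
wrist_force: [0.1, -0.3, -0.3]
gripper_width: 0.249
gripper_force: 30.0
```

The flange is touching the deck at the expected home height. I'll release and rise, then move over the latch post and turn to pinch it across its 16 mm.

apply_moves([
  [[0, 0, 0], 0],
  [[0, 0, 0], 0],
  [[0, 0, 0], 0],
  [[0, 0, 0], 0],
  [[0, 0, 0], 0],
], hand=0.05)

```text
time_s: 19.4
tcp_pos: [0.5019, 0.2272, 0.0241]
ee_rot: [[0.978, -0.206, 0.0], [-0.206, -0.978, 0.0], [0.0, -0.0, -1.0]]
wrist_force: [0.4, 0.1, 1.2]
gripper_width: 0.527
gripper_force: 0.0
```

apply_moves([
  [[0, 0, -0.01], 0],
  [[0, 0, -0.03], 0],
  [[0, 0, -0.03], 0],
  [[0, 0, -0.03], 0],
  [[0, 0, 0], 0],
])

```text
time_s: 19.82
tcp_pos: [0.5059, 0.2296, 0.1316]
ee_rot: [[0.979, -0.205, 0.012], [-0.205, -0.979, 0.007], [0.01, -0.009, -1.0]]
wrist_force: [0.7, -0.2, 1.0]
gripper_width: 0.58
gripper_force: 0.0
```

apply_moves([
  [[-0.0077, -0.039, 0], 0],
  [[-0.0077, -0.039, 0], 0],
  [[0, 0, 0], 7],
  [[0, 0, 0], 7],
  [[0, 0, 0], 7],
])

```text
time_s: 20.23
tcp_pos: [0.5027, 0.3075, 0.1243]
ee_rot: [[0.837, -0.547, 0.0], [-0.547, -0.837, 0.0], [0.0, -0.0, -1.0]]
wrist_force: [0.7, -0.3, 0.0]
gripper_width: 0.573
gripper_force: 0.0
```

apply_moves([
  [[0, 0, 0], 7],
  [[0, 0, 0], 7],
  [[0, 0, 0], 7],
  [[0, 0, 0], 7],
  [[0, 0, 0], 7],
])

```text
time_s: 20.65
tcp_pos: [0.5029, 0.3067, 0.1246]
ee_rot: [[0.371, -0.929, 0.001], [-0.929, -0.371, 0.0], [-0.0, -0.001, -1.0]]
wrist_force: [1.2, -0.2, 1.0]
gripper_width: 0.577
gripper_force: 0.0
```

apply_moves([
  [[0, 0, 0], 7],
  [[0, 0, 0], 7],
  [[0, 0, 0], 7],
  [[0, 0, 0], 2],
  [[0, 0, 0], 0],
])

```text
time_s: 21.07
tcp_pos: [0.5029, 0.3067, 0.1245]
ee_rot: [[-0.016, -1.0, 0.001], [-1.0, 0.016, 0.0], [-0.0, -0.001, -1.0]]
wrist_force: [0.1, 0.3, 0.1]
gripper_width: 0.572
gripper_force: 0.0
```

Run:
```python
from h import *
s=r.sense();R=np.array(s["ee_rot"]);t=np.array(s["tcp_pos"]);print(s["time_s"],t,np.degrees(np.arctan2(R[1,0],R[0,0])),np.round(s["wrist_force"],2))
Z["filter_grip"]=.095;Z["filter"]=.018
for n in("wrist","top","scene"):
    c=imaging.capture(n);print(n);find(c,["filter_grip","filter","latch_post"])
    m=models.cut_out(c,"latch_post")
    if m: 
        e=m[0]["extent"];print("latch extent px",m[0]["confidence"],np.round(np.array(e)*[512,384,512,384]))
    if n=="wrist":
        for p in([.502,.2275,.095],[.503,.307,.095]): print(np.round(proj(c,p)))
        g=c["frame"].mean(2)
        for rr in range(150,330,12): print(rr,g[rr,190:320:6].astype(int))
```

```text
21.0667 [0.50287689 0.30668663 0.12454641] -90.938506971279 [0.09 0.27 0.13]
wrist
filter_grip 0.79 [252.2 104.5] [0.502  0.2294 0.095 ]
filter 0.64 [255.7 100.9] [0.4988 0.2273 0.018 ]
latch_post 0.84 [253.2 203.1] [0.5025 0.3053 0.095 ]
latch extent px 0.95 [228. 160.  46.  72.]
[252. 102.]
[253. 205.]
150 [137 139 135 140  78  75  74  75  77  75  70  67  68  70  75  74  74  74
  72  72  74  71]
162 [46 43 46 45 45 45 43 46 45 44 47 43 45 41 44 43 49 46 48 45 45 44]
174 [ 44  43 106 107  44  76  77  73  69  68  69  72  70  70  73  76  78  43
  45  44  47  46]
186 [ 44  44 110 104  44  75  74  73  67  25  11   8  17  69  73  76  78  44
  46  43  46  42]
198 [ 44  44 103 107  45  59  75  66  69  10   8  10   5  70  76  73  69  45
  41  43  44  45]
210 [46 41 44 42 43 42 74 67 69  8  9  6  3 69 74 72 61 45 43 45 44 43]
222 [44 44 44 41 44 41 73 46 69 67 70 70 74 66 72 73 52 42 42 44 42 44]
234 [52 10 13  7 69 67 74 38 70 65 72 66 65 64 61 76 44 44 12 13  6 37]
246 [  9  10   7  12  63  65 107  45  64  64  67  65  66  64  44  69  44  45
   9  13  11   4]
258 [ 12  10   9   9 139 149 10
[... 688 characters left out ...]
9] [ 0.405  -0.3229  0.018 ]
filter 0.75 [135.1 233.8] [0.5019 0.2411 0.018 ]
filter 0.69 [140.2 235. ] [0.4989 0.227  0.018 ]
latch_post 0.77 [100.8 231.6] [0.502  0.3056 0.095 ]
latch extent px 0.76 [ 87. 224.  31.  18.]
scene
filter_grip 0.83 [142.8 228.3] [ 0.4113 -0.3399  0.095 ]
filter_grip 0.75 [282.3 135.4] [0.5028 0.2226 0.095 ]
filter_grip 0.64 [229.6 190. ] [ 0.5165 -0.0807  0.095 ]
filter 0.98 [151.1 244. ] [ 0.4194 -0.3369  0.018 ]
filter 0.93 [229.1 206.6] [ 0.5143 -0.087   0.018 ]
filter 0.7 [282.6 149.6] [0.5006 0.2338 0.018 ]
latch_post 0.46 [290.1 125.1] [0.4936 0.2843 0.095 ]
latch_post 0.18 [272.4 202. ] [ 0.649  -0.0403  0.095 ]
latch extent px 0.69 [288. 120.  17.  18.]
```

The filter shows home (stem top at (0.502, 0.229) at home height), and the post is under the hand. I'll descend and pinch.

apply_moves([
  [[0.001, 0, 0.03], 0],
  [[0, 0, 0.03], 0],
  [[0, 0, 0.022], 0],
  [[0, 0, 0.01], 0],
  [[0, 0, 0], 0],
])

```text
time_s: 22.23
tcp_pos: [0.5014, 0.3043, 0.0294]
ee_rot: [[-0.016, -1.0, -0.004], [-1.0, 0.016, -0.004], [0.004, 0.004, -1.0]]
wrist_force: [0.9, 0.1, 0.4]
gripper_width: 0.571
gripper_force: 0.0
```

apply_moves([
  [[0, 0, 0], 0],
  [[0, 0, 0], 0],
  [[0, 0, 0], 0],
  [[0, 0, 0], 0],
  [[0, 0, 0], 0],
], hand=0.005)

```text
time_s: 22.65
tcp_pos: [0.5032, 0.3061, 0.0331]
ee_rot: [[-0.016, -1.0, 0.001], [-1.0, 0.016, 0.001], [-0.001, -0.001, -1.0]]
wrist_force: [-0.9, 0.8, 1.1]
gripper_width: 0.282
gripper_force: 0.0
```

apply_moves([
  [[0, 0, 0], 0],
  [[0, 0, 0], 0],
  [[0, 0, 0], 0],
  [[0, 0, 0], 0],
  [[0, 0, 0], 0],
])

```text
time_s: 23.07
tcp_pos: [0.5025, 0.3058, 0.0325]
ee_rot: [[-0.015, -1.0, -0.0], [-1.0, 0.015, -0.0], [0.0, 0.0, -1.0]]
wrist_force: [-4.3, -0.5, 5.8]
gripper_width: 0.182
gripper_force: 30.0
```

The post is pinched at 16 mm. I'll slide it 30 mm towards the bore.

apply_moves([
  [[0.002, 0, 0], 0],
  [[0.003, 0, 0], 0],
  [[0.003, 0, 0], 0],
  [[0.003, 0, 0], 0],
  [[0.003, 0, 0], 0],
])

```text
time_s: 23.48
tcp_pos: [0.5025, 0.2926, 0.0326]
ee_rot: [[-0.015, -1.0, 0.001], [-1.0, 0.015, 0.002], [-0.002, -0.001, -1.0]]
wrist_force: [-4.0, 2.8, 5.1]
gripper_width: 0.183
gripper_force: 30.0
```

apply_moves([
  [[0.003, 0, 0], 0],
  [[0.003, 0, 0], 0],
  [[0.003, 0, 0], 0],
  [[0.003, 0, 0], 0],
  [[0, 0, 0], 0],
])

```text
time_s: 23.9
tcp_pos: [0.5024, 0.2799, 0.0325]
ee_rot: [[-0.015, -1.0, 0.001], [-1.0, 0.015, 0.001], [-0.001, -0.0, -1.0]]
wrist_force: [-3.4, 2.0, 6.1]
gripper_width: 0.177
gripper_force: 30.0
```

apply_moves([
  [[0.002, 0, 0], 0],
  [[0.002, 0, 0], 0],
  [[0, 0, 0], 0],
  [[0, 0, 0], 0],
])

```text
time_s: 24.23
tcp_pos: [0.5023, 0.2761, 0.0325]
ee_rot: [[-0.015, -1.0, 0.001], [-1.0, 0.015, 0.001], [-0.001, -0.001, -1.0]]
wrist_force: [-4.0, 1.1, 5.1]
gripper_width: 0.182
gripper_force: 30.0
```

Moved 29.7 mm with no stop felt yet, so I'll creep on until the force rises.

apply_moves([
  [[0.001, 0, 0], 0],
  [[0, 0, 0], 0],
  [[0.0005, 0, 0], 0],
  [[0, 0, 0], 0],
  [[0, 0, 0], 0],
])

```text
time_s: 24.65
tcp_pos: [0.5024, 0.2759, 0.0326]
ee_rot: [[-0.015, -1.0, 0.001], [-1.0, 0.015, 0.003], [-0.003, -0.001, -1.0]]
wrist_force: [-4.1, 5.6, 4.8]
gripper_width: 0.181
gripper_force: 30.0
```

The latch has reached its stop. I'll let go and rise.

apply_moves([
  [[-0.001, 0, 0], 0],
  [[0, 0, 0], 0],
  [[0, 0, 0], 0],
  [[0, 0, 0], 0],
  [[0, 0, 0], 0],
], hand=0.045)

```text
time_s: 25.07
tcp_pos: [0.5023, 0.2747, 0.0316]
ee_rot: [[-0.016, -1.0, -0.0], [-1.0, 0.016, -0.0], [0.001, 0.0, -1.0]]
wrist_force: [0.1, -0.8, -0.0]
gripper_width: 0.459
gripper_force: 0.0
```

apply_moves([
  [[0, 0, -0.01], 0],
  [[0, 0, -0.03], 0],
  [[0, 0, -0.04], 0],
  [[0, 0, -0.03], 0],
  [[0, 0, 0], 0],
])

```text
time_s: 25.48
tcp_pos: [0.5065, 0.2778, 0.1504]
ee_rot: [[-0.014, -1.0, 0.013], [-1.0, 0.015, 0.008], [-0.009, -0.013, -1.0]]
wrist_force: [0.8, 0.1, 0.1]
gripper_width: 0.513
gripper_force: 0.0
```

apply_moves([
  [[-0.03, 0, 0], 0],
  [[-0.03, 0, 0], 0],
  [[0, 0, 0], 0],
  [[0, 0, 0], 0],
  [[0, 0, 0], 0],
])

```text
time_s: 25.9
tcp_pos: [0.503, 0.3348, 0.1419]
ee_rot: [[-0.016, -1.0, -0.0], [-1.0, 0.016, -0.0], [0.0, 0.0, -1.0]]
wrist_force: [-0.1, -0.4, -0.2]
gripper_width: 0.515
gripper_force: 0.0
```

Run:
```python
from h import *
s=r.sense();print(s["time_s"],s["tcp_pos"],np.round(s["wrist_force"],1))
Z["filter_grip"]=.095;Z["filter"]=.018
for n in("wrist","top"):
    c=imaging.capture(n);print(n);find(c,["filter_grip","latch_post"]+(["screwdriver","detergent","softener","cup","gasket","brush","wrench"] if n=="top" else []))
    if n=="wrist":
        q=proj(c,[.502,.2275,.095]);q2=proj(c,[.502,.2775,.095]);print(q,q2)
```

```text
25.9 [0.50298356 0.33477796 0.14191579] [-0.1 -0.4 -0.2]
wrist
filter_grip 0.6 [252.1  67.4] [0.5018 0.2307 0.095 ]
latch_post 0.57 [253.  128.3] [0.5018 0.276  0.095 ]
latch_post 0.51 [ 46.2 170.3] [0.6747 0.3076 0.095 ]
[251.73366296  62.79788348] [252.7825801  130.18458351]
top
filter_grip 0.87 [246.8 230.4] [ 0.5111 -0.0666  0.095 ]
filter_grip 0.82 [129.3 234.2] [0.4966 0.2327 0.095 ]
filter_grip 0.76 [349.3 275.5] [ 0.4024 -0.3258  0.095 ]
latch_post 0.78 [111.4 232.5] [0.5001 0.2785 0.095 ]
latch_post 0.43 [240.7 145.5] [ 0.7367 -0.0467  0.095 ]
screwdriver 0.83 [218.9 200.7] [0.5994 0.0133 0.01  ]
detergent 0.62 [187.4 137.8] [0.787  0.1124 0.    ]
softener 0.88 [241.  144.4] [ 0.7698 -0.0462  0.    ]
cup 0.68 [112.2 230.1] [0.5123 0.3117 0.    ]
cup 0.65 [339.8 162.6] [ 0.7197 -0.3364  0.    ]
gasket 0.64 [212.2 269.9] [0.407  0.0267 0.    ]
brush 0.91 [377.8 241.8] [ 0.4911 -0.4332  0.01  ]
wrench 0.64 [112.7 150.4] [0.7416 0.3252 0.01  ]
wrench 0.6 [310.6 216.4] [ 0.5591 -0.2464  0.01  ]
```

The filter is home, the latch post has moved about 30 mm, the bystanders are where they were, and the arm is clear.

```bash
python3 -c "
from station import r
print(r.finish_job())"
```

```text
the job is handed in; nothing more can be done
None
```

The filter is keyed and fully home in the bore, the latch is closed to its stop over the flange, and the arm has let go. I handed the job in at about 26 s with no bystander visibly moved; the hand-in call returned no verdict.

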